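Close the ratchet-held plate press on the lab bench

ROBOT

A 7-joint arm with a two-finger parallel gripper is mounted at the origin on the work surface. World frame = base frame: x ahead of the robot, y to its left, z up, the work surface at z = 0. Lengths are in m, angles in degrees, forces in N, time in s.
With the tool pointing down it reaches from about 0.4 to 0.875 m from the base axis. Payload 6.5 kg.
Tool frame: the origin (TCP) lies between the finger pads; the fingertips stand 17 mm ahead of it and the grasp point (between the pads) lies 2 mm behind it; z points along the fingers, x is the direction in which the jaws open and shut, and the axes are right-handed (so a half turn about z gives the same grasp; the last joint's range is limited). The gripper opens to 85 mm and grips with 20 to 120 N. Pads are 22 mm wide; open, the fingers measure 114 mm over their backs; the gripper's body (76 mm by 85 mm) begins 54 mm behind the grasp point. The pads swing forward as they close: fully open they stand 13 mm farther back than shut.
Start: joints at [67.941, 30.733, -0.252, 88.115, 0.149, 61.152, -4.079], TCP at [0.204, -0.617, 0.248] pointing down, gripper open.
Joint ranges: [-154.64, 154.64], [-21.42, 123.67], [-72.66, 72.17], [13.99, 137.28], [-74.86, 254.86], [10.95, 109.41], [-158.01, 158.01]. Speed limits (degrees/s): [136.94, 136.94, 180, 180, 180, 180, 180].

INTERFACE

Orientations are given as [roll, pitch, yaw] about the fixed x, y, z axes, in that order (R = Rz(yaw) Ry(pitch) Rx(roll)).
In Python, from cell import bot, imaging, workorder gives the robot as it stands.
- The arm moves only by the tool jog_arm, never from a script. Its argument "rows" is a list of rows, each a list of 7 numbers: the closure in counts, from 0 (fully open) to 255 (shut), then the shift along the tool's x, y, z in m, then the turn, a rotation vector about the tool's x, y, z in degrees. A call has 1 to 12 rows; each row is the pose to reach, as a shift and turn from the pose measured when the call began, along the tool's axes at that moment; what a row does not reach only later rows make up. A row lasts 1/8 s, in which the tool goes at most 62.5 mm and 10.7 degrees, less where a joint would pass 70% of its speed; a pose out of reach is approached as far as the arm can. A call with a gripper value outside its range is refused whole. The fingers move at their own pace and stop on an object; "newtons" is the grip in N (left out, the last holds). Time passes only in rows, so rows that repeat a pose let the fingers close. It gives the time, the measured TCP pose, the force and the opening at its end, in the units of the state.
- bot.sense(): the state, without advancing time (a new reading comes with each control period).
- imaging.snapshot(name): name is "side" or "top" or "wrist"; returns (picture, depth): 420x560x3 uint8, red, green, blue; 420x560 float32, m along the optical axis (not along the pixel's ray), 0 where there is no reading.
- imaging.camera_params(name): a dict with "fx", "fy", "cx", "cy" (pixels), "cam_to_world" (4x4, takes a point from camera to world coordinates). Camera axes: x right, y up, looking along -z (the intrinsics and any distortion apply to the point x, -y, -z); pixel columns grow to the right and rows downward; lengths in m; the calibration is good to about 2 mm. A picture is of the moment at which its call begins: read the wrist's pose just before it. camera_params takes no time and is no camera call; for the wrist camera it gives the pose at the moment of the call.
- workorder.job_done(): hands the job in, once; it reports no verdict.
The state is a dict: "t": time; "joint_pos": joint angles; "joint_velocities": joint speeds; "effort": joint torques, N m; "ee_pos": TCP position; "orientation": TCP orientation; "ft_force": force on the tool from outside, world axes, zero at the start; "moment": the same for the moment, N m; "grip_width": finger opening in m.
Only numpy, scipy, OpenCV 4.12 (cv2) and the standard library are available. Lean on these libraries where they do the work, as an engineer would, in place of code of your own. Each camera call takes 0.05 s, during which the arm holds its last target. There are 200 camera calls.

TASK

Close the plate press: press down the tab of its ratchet pawl until the pawl's hook is free of the toothed wheel, then push the raised arm down by its rubber palm pad, easing it rather than slamming it, until the arm is fully home over the microplate. Use the fingertips only: grasp and lift nothing, do not raise the arm any further, leave the microplate and everything else on the bench where it is, and finish with the hand clear.

Things in the scene. Friction and masses are not known exactly. Their poses are not given: they have to be found in the camera images.
- press: the plate press, fixed to the bench: a white bed 295 x 140 x 22 mm with a hinge post. Its origin is on the bench surface straight below the arm's hinge, z up; the bed runs from 205 mm on its -x side to 90 mm on its +x side. The arm reaches out to its -x side over a nest with the microplate; the pawl's tab sticks out to its +x side. The hinge axis is its y axis
- press_hinge (a point): point on the arm's hinge axis in the middle of the post, 85 mm above the bench. Its axes are those of the press
- press_arm (a joint): angle of the press arm in rad: 0 = fully down and level, against its stop; positive = raised. It starts raised (about 0.62 to 0.82). The arm is stiff in its hinge: it stays where it is left and needs about 5 to 9 N at the pad. While the pawl is engaged a tooth of its wheel meets the pawl's hook at about 0.58 and it goes no lower; there are further teeth about 0.2 rad apart, all of which pass under the freed pawl
- palm_pad (a point): centre of the upper face of the arm's pad, a black rubber palm pad 92 mm wide (across the arm) x 48 mm x 14 mm at the arm's outer end, on a grey arm 22 mm wide. With the arm level this point is 180 mm out from the hinge axis on the press's -x side and 7 mm above the hinge; it travels on an arc about the hinge axis. The pad's face is turned down by 0.3 rad against the arm at the outer end, so that it is level when the arm stands at 0.3 rad
- pawl (a joint): angle of the ratchet pawl in rad: 0 = engaged, its hook down between the teeth; it grows as the tab is pressed down; the hook is clear of the teeth above about 0.17; stop at 0.40. It has no spring: it is stiff in its pivot and stays where it is put (about 4 N at the tab)
- pawl_tab (a point): centre of the upper face of the pawl's press tab, a dark steel plate 36 mm (along the press's x) x 42 mm x 6 mm, 149 mm above the bench while engaged. It swings down about the pawl's pivot, which lies 64 mm from it towards the hinge and 18 mm lower, parallel to the arm's hinge; about 25 mm of travel to the stop, with free space below it
- plate_mid (a point): centre of the loose microplate, clear plastic 128 x 86 x 14.4 mm, lying in the nest of the bed under the raised arm, between 5 mm lips. To be left lying. The arm's aluminium platen comes down to just above it
- tube_rack: bystander: loose green tube rack 160 x 55 x 98 mm with white-capped tubes, beside the press; origin under its centre
- reagent_jar: bystander: loose jar, 48 mm across, 75 mm high, beside the press; origin under its centre
- petri_dish: bystander: loose covered dish, 94 mm across, 17 mm high, beside the press; origin under its centre
- timer: bystander: loose white bench timer 55 x 65 x 18 mm, beside the press; origin under its centre
- tip_box: bystander: loose blue box with clear lid, 122 x 87 x 77 mm, to the robot's right; origin under its centre
- wash_bottle: bystander: loose white bottle, 64 mm across, 150 mm high, to the robot's left; origin under its centre
- beaker: bystander: loose glass beaker, 70 mm across, 90 mm high, far right; origin under its centre
There are look-alikes about, which are no part of the job. What is shaped like the part that bears plate_mid but orange is not meant.

How it is judged:
By the outcome, as a careful person would: the job done as asked, in the order asked, and still so for the second after the job is handed in, with the robot touching nothing.
It also fails if it takes over 35 s, if anything falls off the work surface, if the arm or the gripper's body presses on something with over 40 N, if the wrist force passes 120 N, or if a joint passes its speed limit or range.

## Working session

There is one attempt and no reset: what is moved stays moved. The work goes in short steps, Python scripts to look and compute and a tool call to move; the robot and the scene stay as the last step left them, time stands still between calls to the robot, and variables do not carry over. Pictures are saved under pics/ and viewed, about 8 in all and at most 12, crops included, and the job is handed in when it is done.

Besides the shell and the picture viewer there is one more tool, called after "Emit:" as name(argument=value, ...), one argument or row to a line, values as JSON. jog_arm: Moves the arm, as the interface text tells. Its arguments: {"type":"object","properties":{"rows":{"type":"array"},"newtons":{"type":"number"}},"required":["rows"]}

```bash
ls; mkdir -p pics
python3 - <<'E'
from cell import bot, imaging
import cv2,numpy as np
print(bot.sense())
for n in ("side","top"):
    p,d=imaging.snapshot(n); c=imaging.camera_params(n)
    np.savez(f"{n}0.npz",p=p,d=d,**{k:np.array(v) for k,v in c.items()})
    cv2.imwrite(f"pics/{n}0.png",p[:,:,::-1]); print(n,c,(d>0).mean())
E
```

```text
pics
{'t': 0.0, 'joint_pos': array([67.94116796, 30.7790852 , -0.25451496, 88.1710376 ,  0.14929623,
       61.15391017, -4.08078718]), 'joint_velocities': array([ 0.02984644,  0.00207228,  0.00639159,  0.10827539,  0.01086413,
        0.0182134 , -0.00710633]), 'effort': array([-3.81606224e-04, -5.83411610e+01,  1.04864985e+00, -2.59106576e+01,
        1.23830789e-02,  9.55421361e-03,  8.53416196e-06]), 'ee_pos': array([ 0.20351692, -0.61666492,  0.24739278]), 'orientation': array([ 1.79992223e+02,  1.03411283e-01, -7.17310305e+01]), 'ft_force': array([ 0.50271571,  0.0970535 , -0.54351957]), 'moment': array([-0.01754345,  0.01595806, -0.009856  ]), 'grip_width': 0.08529769842641476}
side {'fx': 385.4647683652246, 'fy': 385.4647683652246, 'cx': 274.65698276022664, 'cy': 204.40032483690175, 'cam_to_world': array([[ 0.99913949,  0.03730807, -0.01812148,  0.51791678],
       [-0.03728809,  0.61665357, -0.78635105, -0.78874551],
       [-0.01816257,  0.7863501 ,  0.61751408,  0.75643988],
       [ 0.        ,  0.        ,  0.        ,  1.        ]])} 0.9960714285714286
top {'fx': 462.3480405113497, 'fy': 462.3480405113497, 'cx': 284.62845972312635, 'cy': 208.69187031739068, 'cam_to_world': array([[ 0.02191726,  0.99437454, -0.10362874,  0.37285336],
       [-0.99968918,  0.02056576, -0.01409235,  0.05228464],
       [-0.01188187,  0.10390539,  0.99451621,  1.5319333 ],
       [ 0.        ,  0.        ,  0.        ,  1.        ]])} 0.9959013605442177
```

View pics/side0.png

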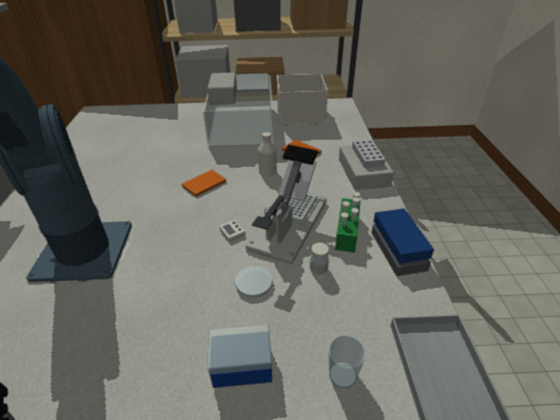

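View pics/top0.png

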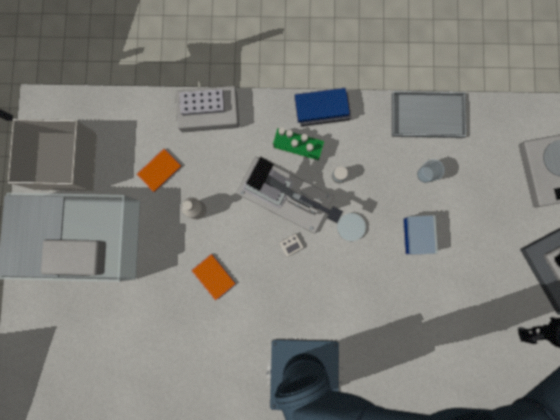

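The press is the white bed with black pad at side (300,155) / top (259,174) and the dark tab at side (262,222) / top (335,213). The orange plates at side (204,182) and (300,150) are look-alikes; the meant microplate is clear, in the nest at side (305,207).

```bash
cat > h.py <<'E'
import numpy as np,cv2
def world(z):
    d=z["d"]; v,u=np.indices(d.shape)
    P=np.stack([(u-z["cx"])/z["fx"]*d,-(v-z["cy"])/z["fy"]*d,-d,np.ones_like(d)],-1)
    return (P@z["cam_to_world"].T)[...,:3]
E
python3 - <<'E'
import numpy as np,cv2
from h import world
t=np.load("top0.npz"); s=np.load("side0.npz")
for n,z,roi in (("top",t,(225,365,145,240)),("side",s,(235,335,140,265))):
    W=world(z); x0,x1,y0,y1=roi
    g=z["p"].max(-1).astype(int); 
    m=np.zeros(g.shape,np.uint8); m[y0:y1,x0:x1]=1
    mk=((g<60)&(W[...,2]>.1)&(m>0)).astype(np.uint8)
    k,l,st,c=cv2.connectedComponentsWithStats(mk)
    for i in range(1,k):
        if st[i,4]>25:
            w=W[l==i]; print(n,st[i],c[i].round(1),np.median(w,0).round(3),w.min(0).round(3),w.max(0).round(3))
    # bed pts
    b=(m>0)&(abs(W[...,2]-.022)<.006)&(W[...,2]>.014)
    w=W[b]; r=cv2.minAreaRect((w[:,:2]*1000).astype(np.float32)); print("bed",len(w),r,cv2.boxPoints(r).round())
    cr=z["p"][y0:y1,x0:x1,::-1]; cv2.imwrite(f"pics/{n}c.png",cv2.resize(cr,None,fx=4.7,fy=4.7,interpolation=cv2.INTER_CUBIC))
a=cv2.imread("pics/topc.png");b=cv2.imread("pics/sidec.png")
print(a.shape,b.shape)
E
```

```text
top [247 158  26  32 486] [260.3 174. ] [0.61  0.145 0.203] [0.568 0.111 0.149] [0.658 0.181 0.219]
top [328 208  12  12  77] [333.7 213.5] [ 0.507 -0.077  0.149] [ 0.489 -0.091  0.142] [ 0.522 -0.058  0.157]
bed 2155 ((560.64501953125, 11.57220458984375), (434.03057861328125, 270.66815185546875), 47.48893737792969) [[ 314.  -57.]
 [ 514. -240.]
 [ 807.   80.]
 [ 608.  263.]]
side [281 145  37  67 610] [298.  161.7] [0.605 0.132 0.199] [ 0.518 -0.789  0.101] [0.661 0.178 0.756]
side [253 196  31  34 310] [268.5 215. ] [ 0.518 -0.063  0.147] [ 0.481 -0.105  0.108] [0.559 0.026 0.152]
bed 1822 ((543.0067138671875, 229.66302490234375), (663.7857666015625, 324.9730529785156), 86.78287506103516) [[ 362.  -93.]
 [ 687. -111.]
 [ 724.  552.]
 [ 399.  570.]]
(446, 658, 3) (588, 470, 3)
```

View pics/sidec.png

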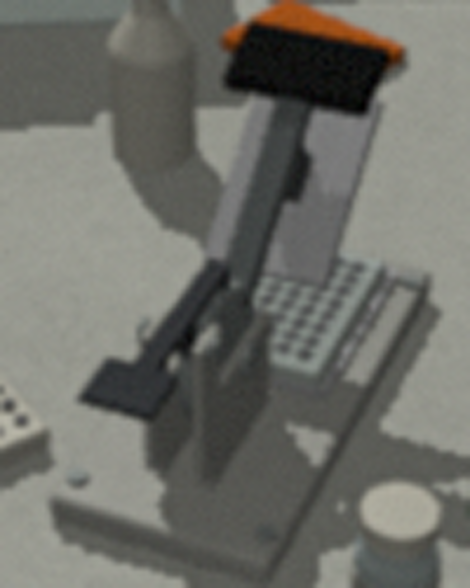

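View pics/topc.png

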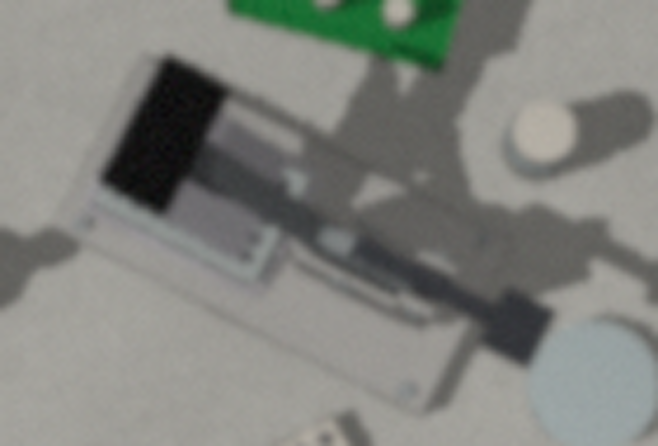

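The crops confirm the parts: black pad on the grey raised arm, dark tab on the pawl lever, clear microplate in the nest. Next I fit the press frame from these points.

Run:
```python
import numpy as np,cv2
from h import world
for n,pr,tr in (("top",(245,275,155,192),(326,344,205,224)),("side",(280,320,144,166),(250,276,214,232))):
    z=np.load(n+"0.npz");W=world(z);g=z["p"].max(-1).astype(int);R={}
    for nm,(x0,x1,y0,y1),th,zl in (("pad",pr,45,.15),("tab",tr,75,.135)):
        m=np.zeros(g.shape,bool);m[y0:y1,x0:x1]=1
        m&=(g<th)&(W[...,2]>zl)&(W[...,2]<.24)
        m=cv2.erode(m.astype(np.uint8),np.ones((2,2)))>0
        w=W[m];A=np.c_[w[:,:2],np.ones(len(w))];pl=np.linalg.lstsq(A,w[:,2],rcond=None)[0]
        r=cv2.minAreaRect((w[:,:2]*1000).astype(np.float32));c=np.array(r[0])/1000
        print(n,nm,len(w),"mean",w.mean(0).round(4),"rect",np.round(r[0],1),np.round(r[1],1),round(r[2],1),"z@c",round(pl@[*c,1],4),"grad",pl[:2].round(2),"tilt",round(np.arctan(np.hypot(*pl[:2])),3))
        R[nm]=c
    v=R["tab"]-R["pad"];print("dist",np.linalg.norm(v),"yaw",np.degrees(np.arctan2(v[1],v[0])))
z=np.load("top0.npz");W=world(z)
# bystander tops
for nm,(u,v) in dict(rack=(298,145),jar=(340,174),dish=(352,227),timer=(292,245),tip=(422,235),bottle=(192,208)).items():print(nm,W[v,u].round(3))
```

```text
top pad 371 mean [0.6111 0.1439 0.2031] rect [610.9 142. ] [40.7 82.3] 63.3 z@c 0.2023 grad [0.19 0.4 ] tilt 0.418
top tab 122 mean [ 0.5041 -0.0759  0.1487] rect [506.3 -72.5] [41.4 32.8] 65.0 z@c 0.1485 grad [ 0.   -0.07] tilt 0.073
dist 0.2386659824447162 yaw -115.98774594198676
side pad 377 mean [0.6132 0.1365 0.2017] rect [613.2 139. ] [41.4 86. ] 66.3 z@c 0.2026 grad [0.19 0.4 ] tilt 0.414
side tab 156 mean [ 0.5064 -0.0812  0.148 ] rect [509.3 -72.5] [58.4 35.2] 64.8 z@c 0.1475 grad [-0.05 -0.05] tilt 0.067
dist 0.23564197515972055 yaw -116.16841629705836
rack [0.735 0.034 0.061]
jar [ 0.64  -0.101  0.073]
dish [ 0.475 -0.148  0.017]
timer [0.412 0.047 0.012]
tip [ 0.451 -0.36   0.075]
bottle [0.516 0.357 0.124]
```

```bash
cat >> h.py <<'E'
from scipy.spatial.transform import Rotation as Ro
def rows(targets):
    "targets: (xyz, rpy) -> tool-frame shift (m) and rotvec (deg) from the present pose"
    from cell import bot
    s=bot.sense();R=Ro.from_euler("xyz",s["orientation"],degrees=True);out=[]
    for p,e in targets:
        q=e if isinstance(e,Ro) else Ro.from_euler("xyz",e,degrees=True)
        out.append([*(R.inv().apply(np.array(p)-s["ee_pos"])).round(4),*(R.inv()*q).as_rotvec(degrees=True).round(1)])
    return out
E
python3 -c "
from h import *
for r in rows([((.505,-.081,.205),(180,0,-25.8))]):print(r)"
```

```text
[np.float64(-0.4142), np.float64(-0.4542), np.float64(0.0431), np.float64(-0.0), np.float64(0.1), np.float64(-45.9)]
```

Emit:
jog_arm(
  rows=[
    [255,-0.04,-0.04,0,0,0,-5],
    [255,-0.08,-0.085,0.005,0,0,-10],
    [255,-0.12,-0.13,0.01,0,0,-15],
    [255,-0.16,-0.175,0.015,0,0,-20],
    [255,-0.2,-0.22,0.02,0,0,-25],
    [255,-0.24,-0.265,0.025,0,0,-30],
    [255,-0.28,-0.31,0.03,0,0,-34],
    [255,-0.32,-0.355,0.035,0,0,-38],
    [255,-0.36,-0.4,0.04,0,0,-42],
    [255,-0.4,-0.44,0.043,0,0,-46],
    [255,-0.414,-0.454,0.043,0,0.1,-46],
    [255,-0.414,-0.454,0.043,0,0.1,-46],
  ],
)

```text
t: 1.6
ee_pos: [0.5051, -0.0796, 0.2049]
orientation: [-179.9, 0.0, -25.5]
ft_force: [-0.1, -0.8, 0.7]
grip_width: 0.0
```

Emit:
jog_arm(
  rows=[
    [255,0,0,0.015,0,0,0],
    [255,0,0,0.028,0,0,0],
    [255,0,0,0.034,0,0,0],
    [255,0,0,0.038,0,0,0],
    [255,0,0,0.041,0,0,0],
    [255,0,0.0005,0.044,0,0,0],
    [255,0,0.001,0.047,0,0,0],
    [255,0,0.001,0.05,0,0,0],
    [255,0,0.0015,0.053,0,0,0],
  ],
)

```text
t: 2.72
ee_pos: [0.5041, -0.0818, 0.1519]
orientation: [180.0, 0.0, -25.6]
ft_force: [-3.2, -3.5, 4.2]
grip_width: -0.0001
```

Run:
```python
from cell import bot, imaging
import cv2
s=bot.sense();print(s["t"],s["ee_pos"],s["ft_force"])
p,d=imaging.snapshot("side")
cv2.imwrite("pics/side1.png",cv2.resize(p[130:270,220:350,::-1],None,fx=4.2,fy=4.2,interpolation=cv2.INTER_CUBIC))
```

```text
2.725 [ 0.504134   -0.08183634  0.15188062] [-3.15382101 -3.47263511  4.19836245]
```

View pics/side1.png

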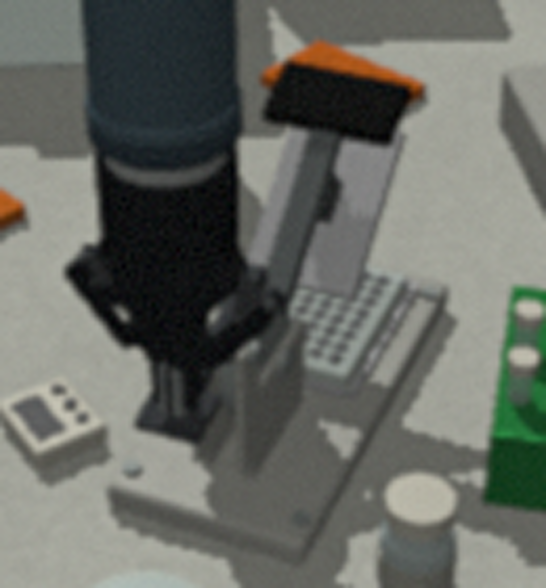

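The fingertips sit on the tab (crop (175,425)) and it has swung down about 14 mm; the arm still stands raised. I'll press a few mm more for margin.

Emit:
jog_arm(
  rows=[
    [255,0,0.0005,0.002,0,0,0],
    [255,0,0.0005,0.004,0,0,0],
    [255,0,0.001,0.006,0,0,0],
    [255,0,0.001,0.006,0,0,0],
  ],
)

```text
t: 3.28
ee_pos: [0.504, -0.0821, 0.1455]
orientation: [-180.0, 0.0, -25.5]
ft_force: [-0.7, 0.6, 2.1]
grip_width: -0.0002
```

Emit:
jog_arm(
  rows=[
    [255,0,0,-0.01,0,0,0],
    [255,0,0,-0.04,0,0,0],
    [255,0,0,-0.09,0,0,0],
    [255,0,0,-0.14,0,0,0],
    [255,0,0,-0.15,0,0,0],
  ],
)

```text
t: 3.9
ee_pos: [0.506, -0.082, 0.2995]
orientation: [-179.8, -0.4, -25.5]
ft_force: [0.2, 0.6, -0.6]
grip_width: 0.0
```

Run:
```python
from cell import bot, imaging
from h import *
p,d=imaging.snapshot("side");c=imaging.camera_params("side")
W=world(dict(p=p,d=d,**c));g=p.max(-1)
H=np.array([.5527,.020]);u=np.array([-.435,-.900]);v=np.array([.9,-.435])
a=(W[...,:2]-H)@u;l=(W[...,:2]-H)@v
m=(g<80)&(abs(l)<.02)&(W[...,2]>.1)&(a>.085)&(a<.135)
x=a[m];z=W[...,2][m];f=np.polyfit(x,z,1);print(m.sum(),x.min(),x.max(),"slope angle",np.arctan(f[0]),"z mid",np.polyval(f,.1085))
m=(g<45)&(abs(l)<.05)&(W[...,2]>.15)&(W[...,2]<.24)&(a<-.1)&(a>-.17)
f=np.polyfit(a[m],W[...,2][m],1);print("pad",m.sum(),np.arctan(f[0]),W[m].mean(0))
print(bot.sense()["ee_pos"],bot.sense()["ft_force"])
```

```text
967 0.08523501882287216 0.13484462159064906 slope angle 1.4180685116911567 z mid 0.20962548448443252
pad 439 -0.48905206184584454 [0.61156203 0.13844935 0.20152403]
[ 0.50555352 -0.08203405  0.29876824] [-0.33589631 -0.48859804  1.12759322]
```

```bash
cat >> h.py <<'E'
H=np.array([.5527,.020,.085]);X=np.array([-.435,-.900,0]);X/=np.linalg.norm(X);Y=np.array([-X[1],X[0],0]);Z=np.array([0,0,1.])
def pose(a,gap=0):
    "TCP pose with shut fingertips 'gap' off the pad's centre, square to its face, arm at angle a"
    p=H-X*(.18*np.cos(a)-.007*np.sin(a))+Z*(.18*np.sin(a)+.007*np.cos(a))
    n=np.cos(a-.3)*Z+np.sin(a-.3)*X
    return p+n*(.017+gap),Ro.from_matrix(np.c_[Y,np.cross(-n,Y),-n])
def look(tag=None):
    from cell import imaging
    p,d=imaging.snapshot("side");W=world(dict(d=d,**imaging.camera_params("side")));g=p.max(-1)
    if tag: cv2.imwrite(f"pics/{tag}.png",cv2.resize(p[130:270,220:350,::-1],None,fx=4.2,fy=4.2,interpolation=cv2.INTER_CUBIC))
    D=W-H;a=D@X;l=D@Y;z=W[...,2]
    m=(g<80)&(abs(l)<.018)&(z>.1)&(z<.17)&(a>.085)&(a<.135)
    f=np.polyfit(a[m],z[m],1);print("tab",m.sum(),"slope",np.arctan(f[0]),"z",np.polyval(f,.11))
E
python3 -c "
from h import *
look('side2')
for r in rows([pose(.68,.035),pose(.68,.01)]):print(*r)"
```

```text
tab 200 slope -0.3091310083436825 z 0.12639520808450352
-0.0003 -0.229 0.0452 21.7 -0.1 0.3
-0.0003 -0.2383 0.0684 21.7 -0.1 0.3
```

The tab now slopes 0.31 rad at z 0.126, so the hook is well clear (more than 0.17). Now to the pad.

Emit:
jog_arm(
  rows=[
    [255,0,-0.05,0,5,0,0],
    [255,0,-0.1,0,10,0,0],
    [255,0,-0.15,0.01,15,0,0],
    [255,0,-0.19,0.02,20,0,0],
    [255,0,-0.22,0.035,21.7,0,0.3],
    [255,0,-0.229,0.045,21.7,0,0.3],
    [255,0,-0.229,0.045,21.7,0,0.3],
    [255,0,-0.234,0.057,21.7,0,0.3],
    [255,0,-0.234,0.057,21.7,0,0.3],
  ],
)

```text
t: 5.12
ee_pos: [0.6052, 0.1286, 0.2393]
orientation: [-158.3, -0.0, -25.8]
ft_force: [-0.5, -0.6, 0.7]
grip_width: -0.0001
```

Run:
```python
from h import *
look('side3')
for a in (.68,.62,.56,.5,.44,.38,.32,.26,.2,.14,.08,.04,0,-.02): print(a,*rows([pose(a,0)])[0])
```

```text
tab 202 slope -0.305610090592921 z 0.12661260531393304
0.68 -0.0003 -0.0003 0.0221 0.0 -0.1 -0.0
0.62 -0.0004 -0.0046 0.0324 -3.4 -0.1 -0.0
0.56 -0.0004 -0.0083 0.043 -6.9 -0.1 -0.0
0.5 -0.0004 -0.0113 0.0538 -10.3 -0.1 -0.0
0.44 -0.0004 -0.0137 0.0647 -13.7 -0.1 -0.0
0.38 -0.0004 -0.0155 0.0758 -17.2 -0.1 -0.0
0.32 -0.0005 -0.0165 0.0869 -20.6 -0.1 -0.0
0.26 -0.0005 -0.0169 0.0981 -24.0 -0.1 -0.0
0.2 -0.0005 -0.0166 0.1093 -27.5 -0.1 -0.1
0.14 -0.0005 -0.0157 0.1204 -30.9 -0.1 -0.1
0.08 -0.0005 -0.0141 0.1315 -34.4 -0.1 -0.1
0.04 -0.0006 -0.0126 0.1388 -36.6 -0.1 -0.1
0 -0.0006 -0.0109 0.146 -38.9 -0.1 -0.1
-0.02 -0.0006 -0.0099 0.1496 -40.1 -0.1 -0.1
```

View pics/side3.png

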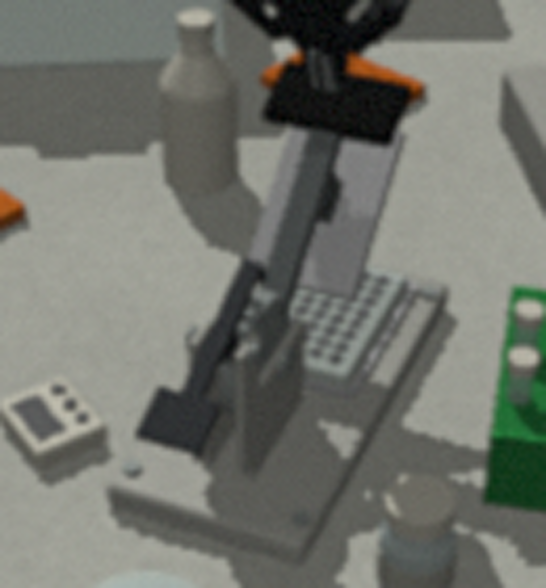

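Fingertips stand above the pad's middle (crop (325,85)) and the tab is down (175,420). Next is the slow push along the arc.

Emit:
jog_arm(
  rows=[
    [255,0,0,0.012,0,0,0],
    [255,0,0,0.018,0,0,0],
    [255,0,-0.0003,0.022,0,0,0],
    [255,0,-0.0025,0.027,-1.7,0,0],
    [255,0,-0.0046,0.0325,-3.4,0,0],
    [255,0,-0.0065,0.038,-5.2,0,0],
    [255,0,-0.0083,0.043,-6.9,0,0],
    [255,0,-0.0098,0.0485,-8.6,0,0],
    [255,0,-0.0113,0.054,-10.3,0,0],
  ],
)

```text
t: 6.3
ee_pos: [0.6189, 0.1561, 0.1936]
orientation: [-168.7, -0.1, -25.9]
ft_force: [-2.9, -2.8, 5.0]
grip_width: 0.0003
```

Run:
```python
from h import *
from cell import bot
look('side4');print(bot.sense()["ft_force"])
for a in (.5,.44,.38,.32,.26,.2,.14,.08,.04,0,-.02): print(a,*rows([pose(a,0)])[0])
```

```text
tab 205 slope -0.30765488003131747 z 0.12662143654227176
[-0.70252123  0.66014955  0.82827568]
0.5 0.0001 0.0013 -0.001 0.1 -0.1 0.0
0.44 0.0001 -0.003 0.0093 -3.3 -0.1 0.0
0.38 0.0 -0.0067 0.0198 -6.8 -0.1 0.0
0.32 0.0 -0.0098 0.0306 -10.2 -0.1 0.0
0.26 0.0 -0.0122 0.0415 -13.6 -0.1 0.0
0.2 0.0 -0.0139 0.0526 -17.1 -0.1 0.0
0.14 -0.0 -0.015 0.0637 -20.5 -0.1 0.0
0.08 -0.0 -0.0154 0.0749 -23.9 -0.1 0.0
0.04 -0.0 -0.0153 0.0823 -26.2 -0.1 0.0
0 -0.0 -0.015 0.0898 -28.5 -0.1 0.0
-0.02 -0.0 -0.0146 0.0935 -29.7 -0.1 0.0
```

View pics/side4.png

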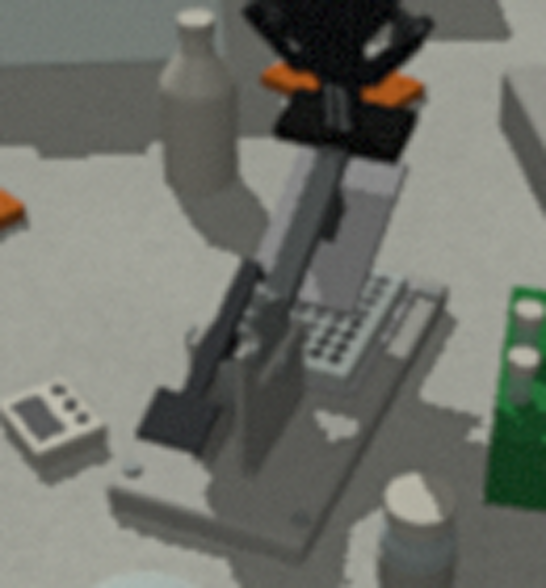

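The arm is following the fingertips with about 5 N and has passed the first tooth (about 0.5 rad). Continuing.

Emit:
jog_arm(
  rows=[
    [255,0,-0.001,0.0045,-1.6,0,0],
    [255,0,-0.003,0.0095,-3.3,0,0],
    [255,0,-0.005,0.0145,-5,0,0],
    [255,0,-0.0067,0.02,-6.8,0,0],
    [255,0,-0.0083,0.0252,-8.5,0,0],
    [255,0,-0.0098,0.0306,-10.2,0,0],
    [255,0,-0.011,0.036,-11.9,0,0],
    [255,0,-0.0122,0.0415,-13.6,0,0],
    [255,0,-0.013,0.047,-15.3,0,0],
    [255,0,-0.0139,0.0526,-17.1,0,0],
    [255,0,-0.0145,0.058,-18.8,0,0],
    [255,0,-0.015,0.0635,-20.5,0,0],
  ],
)

```text
t: 7.85
ee_pos: [0.6318, 0.1827, 0.1343]
orientation: [170.9, -0.2, -25.8]
ft_force: [0.3, -0.3, 5.9]
grip_width: -0.0001
```

Run:
```python
from h import *
for a in (.14,.11,.08,.06,.04,.02,0,-.02,-.03): print(a,*rows([pose(a,0)])[0])
```

```text
0.14 -0.0004 0.0009 0.0006 -0.0 -0.2 0.0
0.11 -0.0004 -0.0014 0.0057 -1.7 -0.2 0.0
0.08 -0.0004 -0.0034 0.0109 -3.5 -0.2 0.0
0.06 -0.0004 -0.0047 0.0144 -4.6 -0.2 0.0
0.04 -0.0004 -0.006 0.018 -5.7 -0.2 0.0
0.02 -0.0004 -0.0071 0.0215 -6.9 -0.2 0.0
0 -0.0004 -0.0082 0.0251 -8.0 -0.2 0.0
-0.02 -0.0004 -0.0092 0.0287 -9.2 -0.2 0.0
-0.03 -0.0004 -0.0097 0.0305 -9.8 -0.2 0.0
```

Emit:
jog_arm(
  rows=[
    [255,0,-0.001,0.004,-1.2,0,0],
    [255,0,-0.0024,0.008,-2.5,0,0],
    [255,0,-0.0034,0.011,-3.5,0,0],
    [255,0,-0.0045,0.014,-4.5,0,0],
    [255,0,-0.0053,0.0165,-5.2,0,0],
    [255,0,-0.006,0.0185,-5.9,0,0],
    [255,0,-0.0067,0.0205,-6.5,0,0],
    [255,0,-0.0073,0.022,-7,0,0],
  ],
)

```text
t: 8.85
ee_pos: [0.6338, 0.187, 0.1116]
orientation: [163.9, -0.2, -25.7]
ft_force: [-0.6, 1.5, 5.3]
grip_width: 0.0002
```

Emit:
jog_arm(
  rows=[
    [255,0,-0.0003,0.001,0,0,0],
    [255,0,-0.0006,0.002,0,0,0],
    [255,0,-0.0009,0.003,0,0,0],
  ],
)

```text
t: 9.22
ee_pos: [0.634, 0.1872, 0.109]
orientation: [163.9, -0.2, -25.7]
ft_force: [-2.6, -0.2, 12.5]
grip_width: -0.0001
```

Emit:
jog_arm(
  rows=[
    [255,0,-0.0002,0.001,0,0,0],
    [255,0,-0.0005,0.002,0,0,0],
    [255,0,-0.0005,0.002,0,0,0],
  ],
)

```text
t: 9.6
ee_pos: [0.634, 0.1872, 0.1089]
orientation: [163.9, -0.2, -25.8]
ft_force: [-5.0, -1.1, 15.9]
grip_width: -0.0001
```

Force builds to 16 N with no more travel, tip at z of about 0.092 as computed for 0 rad: it is on the stop. Backing off along the tool axis and checking.

Emit:
jog_arm(
  rows=[
    [255,0,0,-0.005,0,0,0],
    [255,0,0,-0.02,0,0,0],
    [255,0,0,-0.06,0,0,0],
    [255,0,0,-0.11,0,0,0],
    [255,0.0,0.03,-0.16,0,0,0],
    [255,0.0,0.06,-0.2,0,0,0],
    [255,-0.06,0.06,-0.2,0,0,0],
    [255,-0.12,0.06,-0.2,0,0,0],
    [255,-0.15,0.06,-0.2,0,0,0],
    [255,-0.15,0.06,-0.2,0,0,0],
  ],
)

```text
t: 10.85
ee_pos: [0.4953, 0.2531, 0.318]
orientation: [163.9, -0.2, -25.5]
ft_force: [0.8, -0.0, 0.0]
grip_width: 0.0003
```

Run:
```python
from h import *
from cell import imaging,bot
look('side5');print(bot.sense()["ft_force"])
for n in ("side","top"):
    p,d=imaging.snapshot(n);W=world(dict(d=d,**imaging.camera_params(n)));D=W-H;a=D@X;l=D@Y
    m=(p.max(-1)<45)&(abs(l)<.04)&(abs(a+.18)<.019)&(abs(D[...,2])<.04)
    if m.sum()>20:
        f=np.polyfit(a[m],D[...,2][m],1);print(n,m.sum(),"pad tilt",-np.arctan(f[0]),"z over hinge at 180",np.polyval(f,-.18))
    z0=np.load(n+"0.npz");W0=world(z0)
    dd=(abs(W[...,2]-W0[...,2])>.012).astype(np.uint8);k,q,st,c=cv2.connectedComponentsWithStats(cv2.morphologyEx(dd,cv2.MORPH_OPEN,np.ones((3,3))))
    print(n,"changed",[list(s) for s in st[1:]])
```

```text
tab 205 slope -0.2991665418092012 z 0.12649592075873184
[ 0.92420732  0.29806454 -0.36582324]
side 95 pad tilt -0.27250169231230653 z over hinge at 180 0.006867740891199882
side changed [[np.int32(0), np.int32(0), np.int32(85), np.int32(144), np.int32(8468)], [np.int32(236), np.int32(0), np.int32(44), np.int32(107), np.int32(2855)], [np.int32(65), np.int32(135), np.int32(9), np.int32(19), np.int32(81)], [np.int32(276), np.int32(145), np.int32(44), np.int32(61), np.int32(1632)], [np.int32(22), np.int32(163), np.int32(36), np.int32(11), np.int32(175)], [np.int32(19), np.int32(192), np.int32(3), np.int32(3), np.int32(9)], [np.int32(252), np.int32(216), np.int32(20), np.int32(22), np.int32(333)], [np.int32(0), np.int32(383), np.int32(15), np.int32(37), np.int32(284)]]
top 285 pad tilt -0.2998285154969991 z over hinge at 180 0.007319685222793637
top changed [[np.int32(120), np.int32(141), np.int32(440), np.int32(279), np.int32(22704)], [np.int32(239), np.int32(157), np.int32(53), np.int32(43), np.int32(1286)], [np.int32(327), np.int32(206), np.int32(15), np.int32(17), np.int32(176)], [np.int32(518), np.int32(317), np.int32(42), np.int32(31), np.int32(772)]]
```

View pics/side5.png

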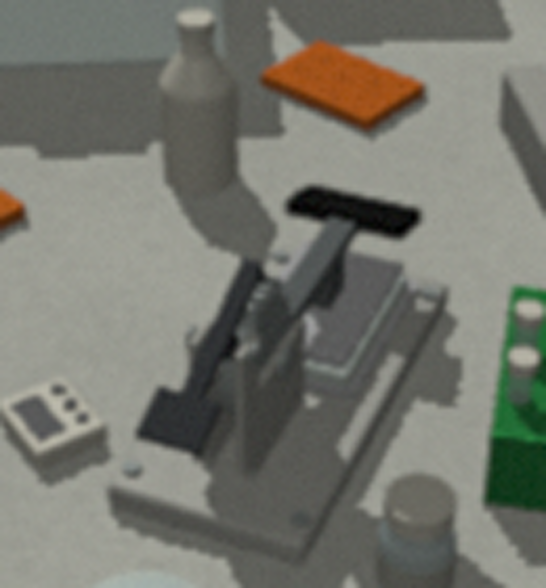

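The arm is level with its platen over the microplate: pad tilt -0.30 and 7 mm above the hinge, both as specified for 0 rad. The bystanders are unmoved and the hand is clear.

```bash
python3 -c "
from cell import workorder;print(workorder.job_done())"
```

```text
the job is handed in; nothing more can be done
None
```

The plate press is closed and the job is handed in, at about 11 s on the robot's clock. I pressed the pawl tab down with shut fingertips, then pushed the arm down slowly along its arc by the palm pad and withdrew the hand.

- **Pawl:** the tab slopes about 0.30 rad, well past the 0.17 needed to free the hook, and it stayed there through the whole push.
- **Arm:** the push took about 5–6 N at the readings taken. It rose to 16 N with no further travel at the stop. The top camera puts the pad at a tilt of -0.30 rad and 7 mm above the hinge, which matches fully home; the side camera reads -0.27 rad from fewer points.
- **Surroundings:** the before-and-after depth comparison shows changes only at the press arm, the pawl tab and where the robot itself was in view. The microplate is still in the nest under the platen in the last picture. I had no separate numerical check on it, because the platen now hides most of it.
- **Hand:** clear at z ≈ 0.32 m, with the contact force reading about zero.

No check failed. One tab reading partway through was spoiled by the gripper being in view, so I repeated it with the gripper excluded.

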